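# Clamp a circuit board under a swing strap and cam lever

### The job

Clamp the circuit board in its fixture: with the outside of the fingers push the swing strap round over the board until it rests against its stop pin, and after that push the cam lever over and fully down, until it lies level across the strap. Only push: do not grip the strap or the lever between the fingers, do not lower the lever before the strap is in place, and leave the board and the other things on the bench where they are. Finish with the strap still home and the lever still down.

Things in the scene. Friction and masses are not known exactly. Their poses are not given: they have to be found in the camera images.
- fixture: Board clamping fixture, fixed to the bench: grey metal base plate 210 (x) x 140 (y) x 20 mm high. Origin: centre of its underside, on the bench; z up. Yawed up to 0.35 rad either way; its -x end is nearer the robot. In its frame (mm) the circuit board lies at x -32..48, y -35..35, and an 8 mm stop pin for the strap stands at (-42, -13.5), its top at z = 62.
- pivot (a point): Point on the strap's upright pivot axis at the strap's mid height, at (80, 0, 59) mm in the fixture's frame; axes of the fixture. A bolt head 18 mm in diameter rises here to z = 75 mm.
- strap (a joint): Swing strap's angle, rad. 0 = home: it points along the fixture's -x from the pivot, over the board, against the stop pin (hard stop). Grows as it swings open to the fixture's +y side (clockwise from above), at most 1.6; starts at 0.8 to 1.4. At q it points along (-cos q, +sin q) in the fixture's x, y. Turns level, friction about 0.12 N m, stays where left.
- strap_mid (a point): Centre of the strap's section 85 mm from the pivot axis; axes turn with the strap: x along it to the pivot, z up (the fixture's axes when home). The strap is a plain steel bar 18 mm wide, 18 mm high (z 50 to 68 mm above the bench), its end 165 mm from the pivot axis. A thin stem with a rubber foot, seen only, hangs under it 75 mm from the pivot.
- axle (a point): Centre of the cam lever's level axle, at (-68, -32, 76) mm in the fixture's frame; axes of the fixture; the axle runs along the fixture's x, between two fixed upright cheeks (each 6 mm thick, outer faces 15.5 mm either side of this point, 22 mm long in y, tops at z = 86 mm).
- lever (a joint): Cam lever's angle, rad. 0 = leaning 0.53 rad past upright to the fixture's -y side (hard stop); grows as it swings up over the top to +y and down; 2.1 (hard stop) = fully down, level along +y across the strap's end. Starts at 0 to 0.3. At q it points from the axle along (y, z) = (cos(2.1-q), sin(2.1-q)) of the fixture. Friction about 0.25 N m, no spring: stays where left.
- lever_grip (a point): Centre of the lever's rubber grip (22 mm wide, 15 mm thick), 95 mm from the axle; the grip runs from 77 to 115 mm, the lever's end. Axes turn with the lever: y along it away from the axle, x along the axle, z out of the face to push (outer face, on top at the end). The rest is a dark steel bar 16 mm wide, 14 mm thick. Fully down, the grip's top is 83.5 mm above the bench.
- tooth (a point): Tip of the keeper tooth on the lever's under face, 50 mm from the axle: 11 mm long, stands 11 mm out of the face. With the lever down it sits beside the strap, on the strap's opening (+y) side.
- board: Green circuit board, loose, 80 x 70 x 2 mm with small chips and a white connector (top at 31 mm above the bench, on its -y side), lying on the fixture base inside low brass locating pins 6 mm high. Its underside is 20 mm above the bench. Origin: centre of its underside. Not to be moved.
- spool: Loose metal spool, 54 mm diameter, 42 mm high, standing on the bench; origin at its underside. Bystander.
- flux: Loose small white plastic bottle with a black cap, 38 mm diameter, 85 mm high, standing; origin at its underside. Bystander.
- pot: Loose small steel cup, 60 mm across, 45 mm high, standing; origin at its underside. Bystander.
- driver: Loose screwdriver lying on the bench, 160 mm long with a grey handle; origin under its middle, x along it. Bystander.

How it is judged:
On the way, in this order (a step that is already met when the one before it is completed fails the run):
1. the strap is home over the board while the lever is still up (value of joint strap below 0.06 rad and value of joint lever below 0.9 rad), for 0.2 s.
2. the lever is fully down across the strap (value of joint strap below 0.06 rad and value of joint lever above 2 rad), for 0.2 s.
At the end, for the whole second after the job is handed in: The strap is within 0.06 rad of home, the lever within 0.1 rad of fully down (joint above 2.0), both at rest; the board is within 8 mm and each of the other loose things within 20 mm of where it started (all of step 2 and velocity of joint lever between -0.05 and 0.05 rad/s and velocity of joint strap between -0.05 and 0.05 rad/s and distance of board from where it was at the start of the episode below 0.008 m and distance of each of spool, flux, pot, driver from where it was at the start of the episode below 0.02 m); the robot touches nothing.
It fails at once if the lever is swung past upright while the strap is not in place (value of joint lever above 0.9 rad and value of joint strap above 0.12 rad).
It fails at once if the strap is gripped between the fingers (contact force between fixture and the fingers above 1 N and y of the grasp point in the frame of strap_mid between -0.006 and 0.006 m and z of the grasp point in the frame of strap_mid between -0.016 and 0.012 m and x of the grasp point in the frame of strap_mid between -0.085 and 0.085 m).
It fails at once if the lever is gripped between the fingers (contact force between fixture and the fingers above 1 N and z of the grasp point in the frame of lever_grip between -0.007 and 0.006 m and x of the grasp point in the frame of lever_grip between -0.012 and 0.012 m and y of the grasp point in the frame of lever_grip between -0.08 and 0.022 m).
It fails at once if the circuit board is lifted or shoved (distance of board from where it was at the start of the episode above 0.008 m).
It fails at once if the spool, bottle, cup or screwdriver is lifted or knocked away (distance of any of spool, flux, pot, driver from where it was at the start of the episode above 0.02 m).
It also fails if it takes over 61 s, if anything falls off the work surface, if the arm or the gripper's body presses on something with over 40 N, if the wrist force passes 120 N, or if a joint passes its speed limit or range.

### The arm

A 7-joint arm with a two-finger parallel gripper is mounted at the origin on the work surface. World frame = base frame: x ahead of the robot, y to its left, z up, the work surface at z = 0. Lengths are in m, angles in rad, forces in N, time in s.
With the tool pointing down it reaches from about 0.35 to 0.9 m from the base axis. Payload 8.1 kg.
Tool frame: the origin (TCP) lies on the centre line of the jaws, within the pads' length; the fingertips stand 22 mm ahead of it and the grasp point (between the pads) lies 3 mm ahead of it; x points along the fingers, y is the direction in which the jaws open and shut, and the axes are right-handed (so a half turn about x gives the same grasp; the last joint's range is limited). The gripper opens to 92 mm and grips with 3 to 60 N. Pads are 19 mm wide; open, the fingers measure 130 mm over their backs; the gripper's body (75 mm by 190 mm) begins 47 mm behind the grasp point.
Start: joints at [1.144, 0.434, 0.025, 1.573, -0.012, 1.134, -0.075], TCP at [0.199, -0.593, 0.249] pointing down, gripper open.
Joint ranges: [-2.62, 2.62], [-0.44, 2.09], [-1.27, 1.32], [0.08, 2.57], [-1.32, 4.46], [0.12, 2], [-2.74, 2.74]. Speed limits (rad/s): [2.22, 2.22, 3.01, 3.01, 3.14, 3.14, 3.14].

### API

Orientations are given as a 3x3 rotation matrix whose columns are the frame's x, y, z axes.
In Python, from station import robot gives the robot as it stands.
- The arm moves only by the tool play_rows, never from a script. Its argument "motion" is text: rows parted by semicolons, each of 7 numbers parted by spaces: the finger opening in m, from 0 to 0.0918, then the shift along the tool's x, y, z in m, then the turn, a rotation vector about the tool's x, y, z in degrees. In form: gripper dx dy dz rx ry rz; .... A call has 1 to 12 rows; each row is the pose to reach, as a shift and turn from the pose commanded when the call began, along the tool's axes at that moment; what a row does not reach only later rows make up. A row lasts 1/8 s, in which the tool goes at most 62.5 mm and 10.7 degrees, less where a joint would pass 70% of its speed; a pose out of reach is approached as far as the arm can. A call with a gripper value outside its range is refused whole. The fingers move at their own pace and stop on an object; the grip force is fixed at half the most. Time passes only in rows, so rows that repeat a pose let the fingers close. It gives the time, the measured TCP pose, the force and the opening at its end, in the units of the state.
- robot.get_state(): the state, without advancing time (a new reading comes with each control period).
- robot.get_image(name): name is "side" or "top"; returns (picture, depth): 384x512x3 uint8, red, green, blue; 384x512 float32, m along the optical axis (not along the pixel's ray), 0 where there is no reading.
- robot.camera_params(name): a dict with "vfov" (degrees; the focal length in pixels is half the picture's height over the tangent of half this angle, whatever the lens; pixels are square), "cx", "cy" (the principal point, pixels), "k1" (the pictures are not rectified: a ray, as slopes to the right and down, at radius r is drawn at 1 + k1 r^2 times it, then the intrinsics apply), "pose" (4x4, takes a point from camera to world coordinates). Camera axes: x right, y down, z forward; pixel columns grow to the right and rows downward; lengths in m; the calibration is good to about 2 mm. A picture is of the moment at which its call begins. camera_params takes no time and is no camera call.
- robot.job_done(): hands the job in, once; it reports no verdict.
The state is a dict: "clock": time; "q": joint angles; "joint_velocities": joint speeds; "tau": joint torques, N m; "eef_pos": TCP position; "tcp_rot": TCP orientation; "contact_force": force on the tool from outside, world axes, zero at the start; "moment": the same for the moment, N m; "width": finger opening in m.
Only numpy, scipy, OpenCV 4.12 (cv2) and the standard library are available. Lean on these libraries where they do the work, as an engineer would, in place of code of your own. Each camera call takes 0.05 s, during which the arm holds its last target.

## Working session

There is one attempt and no reset: what is moved stays moved. The work goes in short steps, Python scripts to look and compute and a tool call to move; the robot and the scene stay as the last step left them, time stands still between calls to the robot, and variables do not carry over. Pictures are saved under pics/ and viewed, and the job is handed in when it is done.

Besides the shell and the picture viewer there is one more tool, called after "Request:" by a JSON object that holds its "op" and its "data", one argument or row to a line. play_rows: Moves the arm, as the interface text tells. Its arguments: {"type":"object","properties":{"motion":{"type":"string"}},"required":["motion"]}

```bash
ls; mkdir -p pics; python3 - <<'E'
from station import robot
import cv2,numpy as np
s=robot.get_state()
print({k:np.round(v,3).tolist() for k,v in s.items()})
for n in("side","top"):
    im,d=robot.get_image(n); cv2.imwrite(f"pics/{n}0.png",im[:,:,::-1]); np.savez(f"{n}0.npz",im=im,d=d)
    p=robot.camera_params(n); print(n,{k:np.round(v,4).tolist() for k,v in p.items()})
E
```

```text
pics
{'clock': 0.0, 'q': [1.144, 0.435, 0.025, 1.574, -0.012, 1.134, -0.075], 'joint_velocities': [-0.001, -0.001, 0.0, -0.001, -0.002, 0.0, -0.001], 'tau': [0.001, -66.785, 0.986, -31.446, -0.06, 0.043, 0.0], 'eef_pos': [0.199, -0.592, 0.248], 'tcp_rot': [[-0.001, 0.318, -0.948], [0.001, -0.948, -0.318], [-1.0, -0.002, 0.0]], 'contact_force': [-0.126, 1.317, -0.043], 'moment': [-0.009, -0.017, 0.025], 'width': 0.092}
side {'vfov': 47.4401, 'cx': 253.814, 'cy': 190.4153, 'k1': -0.0293, 'pose': [[-0.6753, -0.4807, 0.5594, 0.0094], [-0.7373, 0.4198, -0.5293, 0.675], [0.0195, -0.7699, -0.6379, 0.8576], [0.0, 0.0, 0.0, 1.0]]}
top {'vfov': 51.007, 'cx': 255.4174, 'cy': 189.0038, 'k1': 0.0094, 'pose': [[0.0239, -0.9833, 0.1802, 0.4231], [-0.9995, -0.0271, -0.015, 0.0877], [0.0197, -0.1798, -0.9835, 1.1991], [0.0, 0.0, 0.0, 1.0]]}
```

View pics/top0.png

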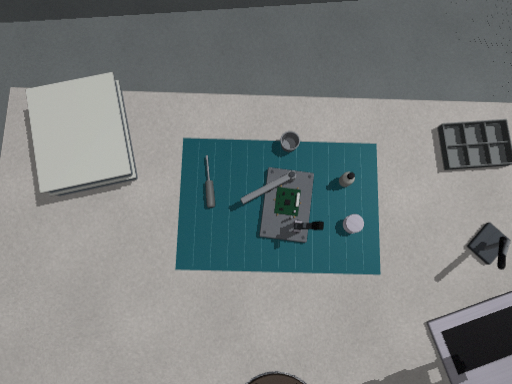

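View pics/side0.png

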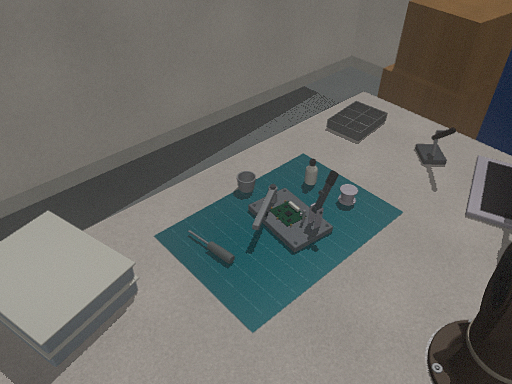

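The top view shows the fixture at about (287,205), with the strap running from the bolt (292,176) to its free end (243,201). The lever's dark grip is at (318,225). The cup is at (290,141), bottle at (347,179), spool at (354,224) and driver at (209,185). Next I'll measure these.

```bash
cat > h.py <<'E'
import numpy as np,cv2
from station import robot
def K(p,shape=(384,512)):
    f=shape[0]/2/np.tan(np.radians(p['vfov'])/2)
    return np.array([[f,0,p['cx']],[0,f,p['cy']],[0,0,1.]]),np.array([p['k1'],0,0,0,0.])
def slopes(p,uv):
    k,d=K(p); return cv2.undistortPoints(np.asarray(uv,float).reshape(-1,1,2),k,d).reshape(-1,2)
def plane(p,uv,z):
    s=slopes(p,uv);T=np.array(p['pose']); r=np.c_[s,np.ones(len(s))]@T[:3,:3].T
    return T[:3,3]+r*((z-T[2,3])/r[:,2])[:,None]
def cloud(p,d):
    v,u=np.mgrid[:384,:512]; s=slopes(p,np.c_[u.ravel(),v.ravel()]);T=np.array(p['pose'])
    r=np.c_[s,np.ones(len(s))]*d.reshape(-1,1); return (r@T[:3,:3].T+T[:3,3]).reshape(384,512,3)
def proj(p,X):
    T=np.linalg.inv(np.array(p['pose'])); k,d=K(p)
    rv=cv2.Rodrigues(T[:3,:3])[0]; return cv2.projectPoints(np.asarray(X,float).reshape(-1,1,3),rv,T[:3,3],k,d)[0].reshape(-1,2)
E
python3 - <<'E'
from h import *
for n,(x0,x1,y0,y1) in dict(top=(190,380,120,250),side=(220,380,150,260)).items():
    z=np.load(n+'0.npz'); P=cloud(robot.camera_params(n),z['d'])
    c=cv2.resize(z['im'][y0:y1,x0:x1,::-1],None,fx=4,fy=4,interpolation=cv2.INTER_CUBIC)
    cv2.imwrite(f'pics/{n}0c.png',cv2.convertScaleAbs(c,alpha=1.5))
    for nm,m in [('base',abs(P[...,2]-.02)<.006),('strap',abs(P[...,2]-.068)<.006),('hi',(P[...,2]>.09)&(P[...,2]<.25))]:
        mm=np.zeros(m.shape,bool); mm[y0:y1,x0:x1]=1; m=m&mm&(z['d']>0); Q=P[m]
        print(n,nm,m.sum()); 
        if m.sum()>3:
            print(Q.mean(0).round(4),Q.min(0).round(3),Q.max(0).round(3)); r=cv2.minAreaRect((Q[:,:2]*1000).astype(np.float32)); print(r)
E
```

```text
top base 3027
[ 0.5972 -0.0072  0.0192] [ 0.486 -0.209  0.014] [0.812 0.222 0.026]
((660.1219482421875, 35.52357482910156), (395.10394287109375, 332.05291748046875), 53.37723159790039)
top strap 393
[0.6369 0.0238 0.0665] [ 0.51  -0.206  0.062] [0.687 0.111 0.074]
((633.1052856445312, -45.0244140625), (173.47039794921875, 279.6711730957031), 44.189971923828125)
top hi 192
[ 0.5213 -0.0769  0.1488] [ 0.509 -0.103  0.09 ] [ 0.532 -0.046  0.182]
((521.9241943359375, -74.8988037109375), (57.554359436035156, 20.45294189453125), 83.74872589111328)
side base 2393
[ 0.5924 -0.0095  0.0206] [ 0.487 -0.226  0.014] [0.814 0.219 0.026]
((590.1591186523438, -25.6688232421875), (354.16796875, 372.94610595703125), 40.20991134643555)
side strap 359
[0.6275 0.0186 0.0678] [ 0.511 -0.207  0.062] [0.69  0.119 0.074]
((634.9126586914062, -42.63417053222656), (187.23094177246094, 280.1148986816406), 46.45530319213867)
side hi 309
[ 0.5221 -0.0693  0.1401] [ 0.511 -0.1    0.09 ] [ 0.535 -0.043  0.183]
((524.528564453125, -72.34241485595703), (57.21816635131836, 23.008628845214844), 81.2577133178711)
```

View pics/top0c.png

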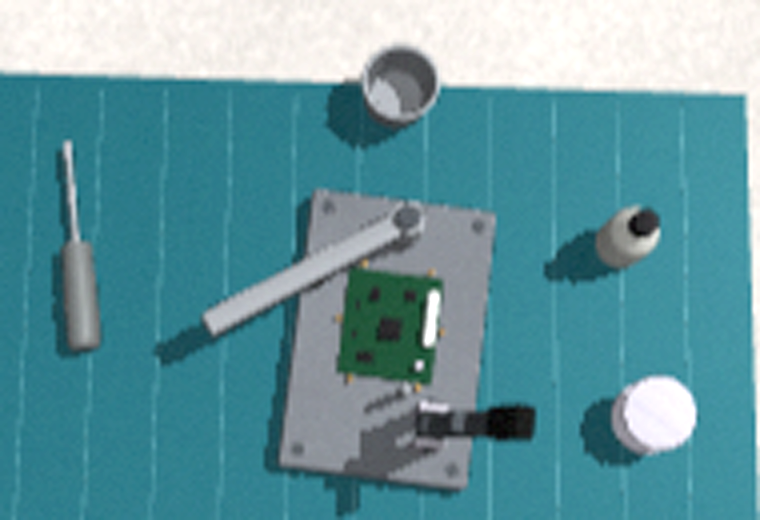

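View pics/side0c.png

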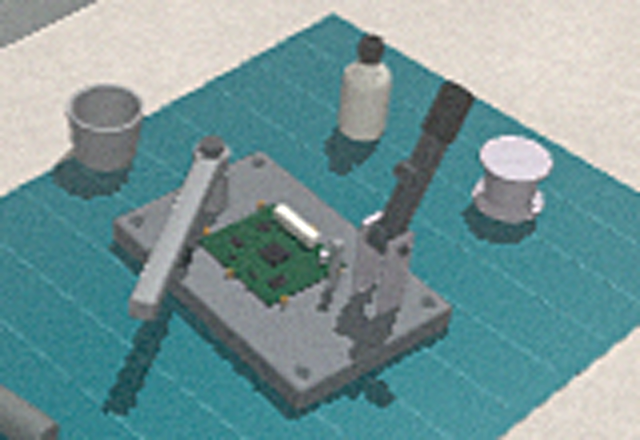

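The crops show the base plate corners at crop pixels (315,190), (496,213), (465,489) and (281,466). The bolt is at (407,217), the strap end at about (211,325), and the lever leans away to −y.

```bash
python3 - <<'E'
from h import *
p=robot.camera_params('top')
o=np.array([190,120])
c2=lambda a:(np.array(a,float)+.5)/4-.5+o
C=plane(p,c2([(315,190),(496,213),(465,489),(281,466)]),.02)
print('corners',C.round(4)); print([np.linalg.norm(C[i]-C[i-1]).round(4) for i in range(4)])
cen=C.mean(0); ex=(C[0]+C[1]-C[2]-C[3])[:2]; yaw=np.arctan2(ex[1],ex[0]); 
ey=(C[0]+C[3]-C[1]-C[2])[:2]; print(cen,yaw,np.arctan2(ey[1],ey[0])-np.pi/2)
B=plane(p,c2([(407,217)]),.075)[0]; E=plane(p,c2([(211,325)]),.068)[0]; print('bolt',B,'end',E,np.linalg.norm(E-B))
R=lambda a:np.array([[np.cos(a),-np.sin(a)],[np.sin(a),np.cos(a)]])
pv=cen[:2]+R(yaw)@[.08,0]; print('pivot pred',pv)
d=R(-yaw)@(E-B)[:2]; print('strap q',np.arctan2(d[1],-d[0]))
# depth: lever and strap, both cams
for n in('top','side'):
    pp=robot.camera_params(n); z=np.load(n+'0.npz'); P=cloud(pp,z['d']).reshape(-1,3); m=z['d'].ravel()>0; P=P[m]; im=z['im'].reshape(-1,3)[m]
    F=np.c_[(P[:,:2]-cen[:2])@R(yaw),P[:,2]]
    s=(abs(F[:,2]-.068)<.005)&(F[:,1]>.012)&(F[:,1]<.2)&(abs(F[:,0])<.12)
    c=P[s,:2].mean(0); w,v=np.linalg.eigh(np.cov(P[s,:2].T)); v=v[:,1]; v*=np.sign(v[1]); vd=R(-yaw)@v; print(n,'strap',s.sum(),c,'q',np.arctan2(vd[1],-vd[0]),'z',P[s,2].mean(), 'pivot offset',np.cross(pv-c,v))
    s=(F[:,2]>.1)&(F[:,2]<.25)&(abs(F[:,0]+.068)<.03)&(F[:,1]<0)&(F[:,1]>-.15)
    q=F[s]; c=np.median(q,0); w,v=np.linalg.eigh(np.cov(q.T)); v=v[:,2]*np.sign(v[2,2]); print(n,'lever',s.sum(),c,v,'q',2.1-np.arctan2(v[2],v[1]),q.min(0),q.max(0))
for nm,uv,h in [('cup',(398,72),.045),('flux',(644,222),.085),('spool',(655,405),.042),('drv',(80,345),.01),('drvtip',(68,145),.01)]:
    print(nm,plane(p,c2([uv]),h)[0].round(3))
E
```

```text
corners [[ 0.7072  0.0322  0.02  ]
 [ 0.6933 -0.1043  0.02  ]
 [ 0.4866 -0.0812  0.02  ]
 [ 0.4999  0.0533  0.02  ]]
[np.float64(0.2084), np.float64(0.1372), np.float64(0.208), np.float64(0.1351)]
[ 0.59673157 -0.0249764   0.02      ] -0.10628354814663835 -0.09984826502681443
bolt [ 0.67596258 -0.03143826  0.075     ] end [0.59508819 0.1065915  0.068     ] 0.16013082656883376
pivot pred [ 0.67628015 -0.03346308]
strap q 0.9345105937776288
top strap 299 [0.63099804 0.04577562] q 0.9362923149191318 z 0.06646332835586148 pivot offset -0.0008256813289781589
top lever 180 [-0.06992721 -0.06256448  0.15569865] [ 0.01567244 -0.5222989   0.85261846] q -0.02041612175818175 [-0.07935458 -0.08634945  0.10057677] [-0.05887071 -0.03524046  0.18219863]
side strap 272 [0.63197387 0.05011317] q 0.9367239108042561 z 0.06788446960688369 pivot offset -0.003813830565252717
side lever 282 [-0.07097601 -0.05534988  0.14478526] [-0.00228671 -0.46117095  0.88730836] q 0.04988790805000365 [-0.07900709 -0.08302332  0.10021179] [-0.0555932  -0.02770512  0.18266957]
cup [ 0.793 -0.027  0.045]
flux [ 0.675 -0.199  0.085]
spool [ 0.549 -0.216  0.042]
drv [0.586 0.204 0.01 ]
drvtip [0.739 0.22  0.01 ]<stdin>:18: DeprecationWarning: Arrays of 2-dimensional vectors are deprecated. Use arrays of 3-dimensional vectors instead. (deprecated in NumPy 2.0)
```

```bash
cat >> h.py <<'E'
CEN=np.array([.5962,-.0243]); YAW=-.104
def f2w(p):
    c,s=np.cos(YAW),np.sin(YAW); return np.array([CEN[0]+c*p[0]-s*p[1],CEN[1]+s*p[0]+c*p[1],p[2]])
def w2f(p):
    c,s=np.cos(YAW),np.sin(YAW); d=np.array(p[:2])-CEN; return np.array([c*d[0]+s*d[1],-s*d[0]+c*d[1],p[2]])
def Rz(a): # tool x down, tool z at fixture-frame heading a
    a=a+YAW; x=np.array([0,0,-1.]); z=np.array([np.cos(a),np.sin(a),0]); return np.c_[x,np.cross(z,x),z]
def rows(p0,R0,targets,g=0.):
    for pf,a in targets:
        d=R0.T@(f2w(pf)-p0); r=np.degrees(cv2.Rodrigues(R0.T@Rz(a))[0].ravel())
        print(g,*d.round(3),*r.round(1),sep=' ',end='; ')
    print()
def strap(q,off,z,r=.125): # finger centre, heading of push
    return (np.array([.08-r*np.cos(q)+off*np.sin(q), r*np.sin(q)+off*np.cos(q), z]), np.arctan2(-np.cos(q),-np.sin(q)))
E
python3 - <<'E'
from h import *
s=robot.get_state(); p0=s['eef_pos'];R0=np.array(s['tcp_rot'])
t=strap(.95,.040,.20); print(f2w(t[0]))
rows(p0,R0,[t, strap(.95,.04,.074)])
E
```

```text
[0.64878184 0.09583471 0.2       ]
0.0 0.049 -0.509 -0.646 -11.1 0.0 0.1; 0.0 0.175 -0.509 -0.646 -11.1 0.0 0.1;
```

Request:
{"op": "play_rows", "data": {
  "motion": "0 0 -0.015 -0.019 0 0 0; 0 0 -0.04 -0.051 -1 0 0; 0 0 -0.07 -0.089 -2 0 0; 0 0 -0.1 -0.127 -3 0 0; 0 0 -0.13 -0.165 -4 0 0; 0 0 -0.16 -0.203 -5 0 0; 0 0 -0.19 -0.241 -6 0 0; 0 0 -0.22 -0.279 -7 0 0; 0 0 -0.25 -0.317 -8 0 0; 0 0 -0.28 -0.355 -9 0 0; 0 0 -0.3 -0.381 -10 0 0; 0 0 -0.3 -0.381 -11 0 0"
}}

```text
clock: 1.6
eef_pos: [0.4658, -0.1841, 0.2485]
tcp_rot: [[0.0, 0.498, -0.867], [0.001, -0.867, -0.498], [-1.0, -0.001, -0.001]]
contact_force: [-0.6, -1.1, -1.3]
width: 0.0003
```

```bash
python3 - <<'E'
from h import *
s=robot.get_state(); p0=s['eef_pos'];R0=np.array(s['tcp_rot']); print(s['clock'],p0,s['contact_force'],s['width'])
rows(p0,R0,[strap(.95,.040,.22), strap(.95,.04,.12)])
E
```

```text
1.6 [ 0.4658106  -0.18412719  0.24852006] [-0.6405935  -1.08014693 -1.25770162] 0.00030635480863153755
0.0 0.029 -0.152 -0.298 0.3 -0.0 0.1; 0.0 0.129 -0.152 -0.298 0.3 -0.0 0.1;
```

Request:
{"op": "play_rows", "data": {
  "motion": "0 0 -0.01 -0.02 0 0 0; 0 0 -0.03 -0.06 0 0 0; 0 0 -0.05 -0.1 0 0 0; 0 0 -0.07 -0.14 0 0 0; 0 0 -0.09 -0.18 0 0 0; 0 0 -0.11 -0.22 0 0 0; 0 0 -0.13 -0.26 0 0 0; 0 0 -0.145 -0.29 0 0 0; 0 0.02 -0.152 -0.298 0 0 0; 0 0.06 -0.152 -0.298 0 0 0; 0 0.1 -0.152 -0.298 0 0 0; 0 0.1 -0.152 -0.298 0 0 0"
}}

```text
clock: 3.1
eef_pos: [0.6458, 0.0894, 0.1445]
tcp_rot: [[-0.008, 0.492, -0.871], [-0.003, -0.871, -0.492], [-1.0, -0.001, 0.008]]
contact_force: [-0.2, -0.8, 0.2]
width: 0.0005
```

```bash
python3 - <<'E'
from h import *
s=robot.get_state(); p0=s['eef_pos'];R0=np.array(s['tcp_rot']); print(s['clock'],p0,s['contact_force'],s['width'])
rows(p0,R0,[strap(.95,.040,.074)])
im,d=robot.get_image('side'); cv2.imwrite('pics/side1.png',cv2.resize(im[120:280,180:400,::-1],None,fx=3.5,fy=3.5,interpolation=cv2.INTER_CUBIC))
E
```

```text
3.1 [0.64579054 0.08940698 0.14452662] [-0.23016131 -0.83959664  0.24281121] 0.00047760387054434516
0.0 0.07 -0.004 -0.006 -0.1 0.5 0.1;
```

View pics/side1.png

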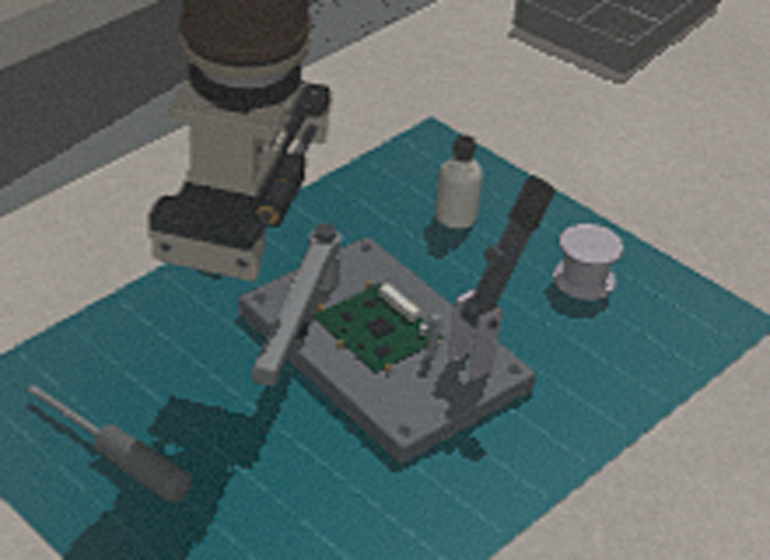

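```bash
python3 - <<'E'
from h import *
s=robot.get_state(); p0=s['eef_pos']
p=robot.camera_params('side'); T=np.array(p0)
print((proj(p,[T,T-[0,0,.022],T+[0,0,.05]])-[180,120])*3.5)
p=robot.camera_params('top'); print((proj(p,[T,T-[0,0,.022]])))
im,d=robot.get_image('top'); cv2.imwrite('pics/top1.png',cv2.resize(im[100:260,180:400,::-1],None,fx=3.5,fy=3.5,interpolation=cv2.INTER_CUBIC))
E
```

```text
[[239.73483728 239.20024263]
 [239.38512575 262.1390046 ]
 [240.56413662 184.86832715]]
[[248.71701402 177.16314787]
 [248.69049814 178.84845381]]
```

View pics/top1.png

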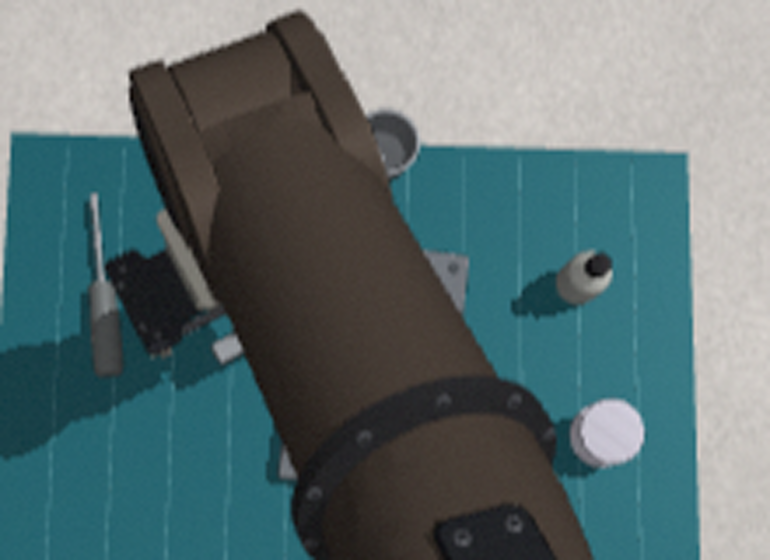

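The gripper stands on the open side of the strap: the strap is at (300,300) in the side crop and the fingers are hidden behind the gripper body at about (240,240). I'll lower them beside the strap.

Request:
{"op": "play_rows", "data": {
  "motion": "0 0.02 -0.002 -0.003 0 0 0; 0 0.045 -0.004 -0.006 0 0 0; 0 0.065 -0.004 -0.006 0 0 0; 0 0.065 -0.004 -0.006 0 0 0"
}}

```text
clock: 3.7
eef_pos: [0.6511, 0.0983, 0.0822]
tcp_rot: [[-0.003, 0.493, -0.87], [-0.001, -0.87, -0.493], [-1.0, -0.001, 0.003]]
contact_force: [-0.8, 0.6, 0.9]
width: 0.0004
```

```bash
python3 - <<'E'
from h import *
s=robot.get_state(); p0=s['eef_pos'];R0=np.array(s['tcp_rot']); print(s['clock'],p0,w2f(p0),R0.round(3).tolist(),s['contact_force'],s['width'])
rows(p0,R0,[strap(.95,.0185,.074)]+[strap(q,.0185,.074) for q in np.linspace(.85,.0,10)]+[strap(0,.016,.074)])
E
```

```text
3.7 [0.65113064 0.09825144 0.08215741] [0.04191145 0.12759178 0.08215741] [[-0.003, 0.493, -0.87], [-0.001, -0.87, -0.493], [-1.0, -0.001, 0.003]] [-0.83480457  0.56714397  0.85117246] 0.00041040278316246276
0.0 0.008 0.001 0.025 -0.1 0.2 0.0; 0.0 0.008 -0.0 0.037 -5.8 0.2 0.0; 0.0 0.008 -0.0 0.049 -11.2 0.2 0.1; 0.0 0.008 0.001 0.061 -16.6 0.2 0.1; 0.0 0.008 0.003 0.073 -22.0 0.1 0.1; 0.0 0.008 0.007 0.084 -27.4 0.1 0.1; 0.0 0.008 0.011 0.095 -32.8 0.1 0.1; 0.0 0.008 0.016 0.106 -38.3 0.1 0.1; 0.0 0.008 0.023 0.116 -43.7 0.1 0.1; 0.0 0.008 0.03 0.125 -49.1 0.1 0.1; 0.0 0.009 0.038 0.134 -54.5 0.1 0.1; 0.0 0.009 0.04 0.136 -54.5 0.1 0.1;
```

Request:
{"op": "play_rows", "data": {
  "motion": "0 0.008 0 0.01 0 0 0; 0 0.008 0.001 0.02 0 0 0; 0 0.008 0.001 0.025 -1 0 0; 0 0.008 0 0.031 -3 0 0; 0 0.008 0 0.037 -6 0 0; 0 0.008 0 0.043 -8.5 0 0; 0 0.008 0 0.049 -11 0 0; 0 0.008 0 0.055 -14 0 0; 0 0.008 0.001 0.061 -16.5 0 0; 0 0.008 0.002 0.067 -19 0 0; 0 0.008 0.003 0.073 -22 0 0; 0 0.008 0.003 0.073 -22 0 0"
}}

```text
clock: 5.2
eef_pos: [0.5896, 0.0594, 0.0756]
tcp_rot: [[-0.001, 0.783, -0.622], [-0.0, -0.622, -0.783], [-1.0, -0.0, 0.001]]
contact_force: [-0.7, -0.2, -0.4]
width: 0.0006
```

```bash
python3 - <<'E'
from h import *
s=robot.get_state(); p0=s['eef_pos'];R0=np.array(s['tcp_rot']); print(s['clock'],p0,w2f(p0),R0.round(3).tolist(),s['contact_force'],s['width'])
rows(p0,R0,[strap(q,.0185,.076) for q in np.linspace(.5,.0,9)]+[strap(0,.016,.076)])
im,d=robot.get_image('side'); cv2.imwrite('pics/side2.png',cv2.resize(im[120:280,180:400,::-1],None,fx=3.5,fy=3.5,interpolation=cv2.INTER_CUBIC))
E
```

```text
5.2 [0.58958387 0.0594294  0.07564653] [-0.01527255  0.08259016  0.07564653] [[-0.001, 0.783, -0.622], [-0.0, -0.622, -0.783], [-1.0, -0.0, 0.001]] [-0.69901251 -0.21559805 -0.3769017 ] 0.000577781185966877
0.0 -0.0 -0.001 0.008 -3.8 0.0 0.0; 0.0 -0.0 -0.002 0.016 -7.4 0.0 0.0; 0.0 -0.0 -0.002 0.024 -11.0 0.0 0.0; 0.0 -0.0 -0.001 0.032 -14.6 0.0 0.0; 0.0 -0.0 0.0 0.04 -18.2 0.0 0.0; 0.0 -0.0 0.002 0.048 -21.7 0.0 0.0; 0.0 -0.0 0.004 0.055 -25.3 0.0 0.0; 0.0 -0.0 0.006 0.063 -28.9 0.0 0.0; 0.0 -0.0 0.009 0.07 -32.5 0.0 0.0; 0.0 -0.0 0.011 0.072 -32.5 0.0 0.0;
```

View pics/side2.png

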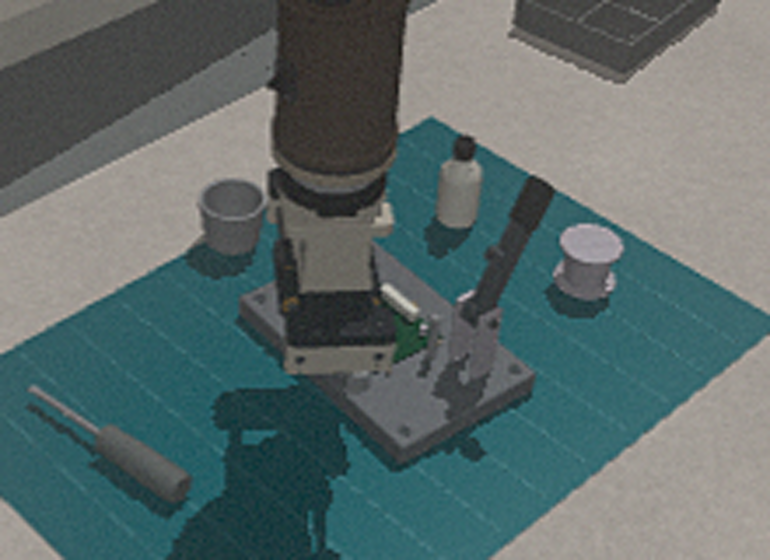

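The strap's end shows at about (358,380), so it is moving with the finger and nothing else has been touched. I'll keep pushing.

Request:
{"op": "play_rows", "data": {
  "motion": "0 0 -0.001 0.006 -2 0 0; 0 0 -0.002 0.012 -5 0 0; 0 0 -0.002 0.018 -8 0 0; 0 0 -0.002 0.024 -11 0 0; 0 0 -0.001 0.03 -14 0 0; 0 0 0 0.036 -16.5 0 0; 0 0 0.001 0.042 -19 0 0; 0 0 0.002 0.048 -22 0 0; 0 0 0.004 0.055 -25 0 0; 0 0 0.006 0.061 -28 0 0; 0 0 0.008 0.066 -31 0 0; 0 0 0.009 0.069 -32.5 0 0"
}}

```text
clock: 6.75
eef_pos: [0.5546, 0.0023, 0.0759]
tcp_rot: [[0.001, 0.995, -0.101], [0.003, -0.101, -0.995], [-1.0, 0.001, -0.003]]
contact_force: [1.8, 11.3, -3.7]
width: 0.0003
```

```bash
python3 - <<'E'
from h import *
s=robot.get_state(); p0=s['eef_pos'];R0=np.array(s['tcp_rot']); print(s['clock'],p0,w2f(p0),s['contact_force'],s['width'])
rows(p0,R0,[strap(0,.016,.076)])
E
```

```text
6.75 [0.55462063 0.00225871 0.07589481] [-0.04411184  0.02209874  0.07589481] [ 1.84239192 11.33419386 -3.72243351] 0.00025811615782106857
0.0 -0.0 -0.001 0.006 0.2 -0.2 -0.1;
```

Request:
{"op": "play_rows", "data": {
  "motion": "0 0 0 0.001 0 0 0; 0 0 0 0.002 0 0 0; 0 0 0 0.003 0 0 0; 0 0 0 0.003 0 0 0"
}}

```text
clock: 7.25
eef_pos: [0.5547, 0.0021, 0.076]
tcp_rot: [[0.002, 0.995, -0.1], [0.006, -0.1, -0.995], [-1.0, 0.002, -0.006]]
contact_force: [2.8, 13.3, -4.6]
width: 0.0002
```

```bash
python3 - <<'E'
from h import *
s=robot.get_state(); p0=s['eef_pos']; print(s['clock'],w2f(p0),s['contact_force'])
E
```

```text
7.25 [-0.04406869  0.02198791  0.07595245] [ 2.82629811 13.25967465 -4.6168137 ]
```

The finger has stopped moving and the force is rising, so the strap is probably against its pin. I'll back off, rise and look.

Request:
{"op": "play_rows", "data": {
  "motion": "0 0 0 -0.008 0 0 0; 0 0 0 -0.02 0 0 0; 0 -0.02 0 -0.03 0 0 0; 0 -0.06 0 -0.04 0 0 0; 0 -0.1 0 -0.06 0 0 0; 0 -0.14 0 -0.1 0 0 0; 0 -0.17 0 -0.14 0 0 0; 0 -0.17 0 -0.18 0 0 0; 0 -0.17 0 -0.19 0 0 0; 0 -0.17 0 -0.19 0 0 0"
}}

```text
clock: 8.5
eef_pos: [0.5733, 0.1868, 0.2453]
tcp_rot: [[-0.001, 0.995, -0.102], [-0.001, -0.102, -0.995], [-1.0, -0.001, 0.001]]
contact_force: [0.1, -1.3, -0.7]
width: 0.0
```

```bash
python3 - <<'E'
from h import *
s=robot.get_state(); p0=s['eef_pos']; print(s['clock'],w2f(p0),s['contact_force'])
for n,b in(('top',(190,120,380,250)),('side',(220,150,380,260))):
    im,d=robot.get_image(n); np.savez(n+'3.npz',im=im,d=d); cv2.imwrite(f'pics/{n}3.png',cv2.convertScaleAbs(cv2.resize(im[b[1]:b[3],b[0]:b[2],::-1],None,fx=4,fy=4,interpolation=cv2.INTER_CUBIC),alpha=1.4))
E
```

```text
8.5 [-0.04473321  0.20753394  0.24526303] [ 0.10455219 -1.31108528 -0.71697166]
```

View pics/top3.png

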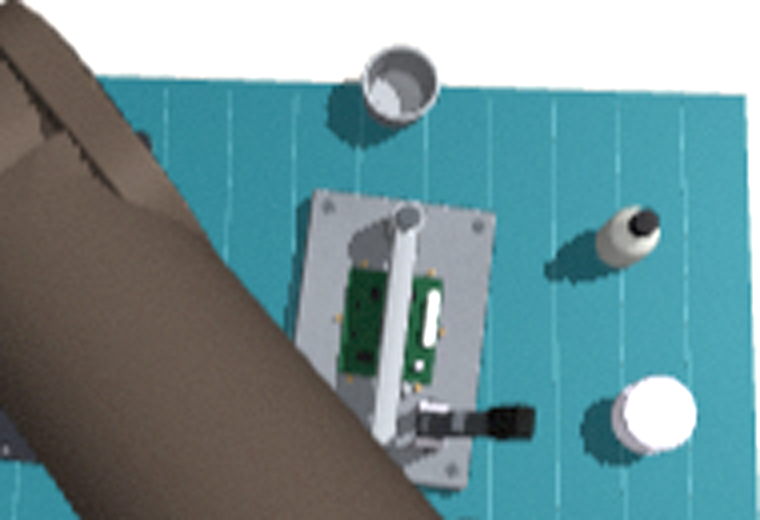

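View pics/side3.png

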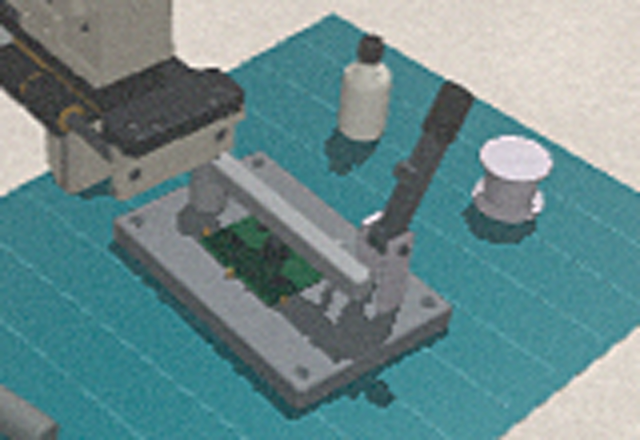

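```bash
python3 - <<'E'
from h import *
for n in('top','side'):
    p=robot.camera_params(n); z=np.load(n+'3.npz'); P=cloud(p,z['d']).reshape(-1,3)[z['d'].ravel()>0]
    F=np.array([w2f(x) for x in P if .3<x[0]<.9 and abs(x[1])<.3])
    s=(abs(F[:,2]-.068)<.005)&(abs(F[:,1])<.025)&(F[:,0]>-.05)&(F[:,0]<.065)
    k=np.polyfit(F[s,0],F[s,1],1); print(n,s.sum(),'q',-k[0],'y at pivot',np.polyval(k,.08),F[s,2].mean())
p=robot.camera_params('top');o=np.array([190,120])
for uv,h in(((407,217),.075),((386,437),.068),((405,270),.068),((391,390),.068)):
    print(w2f(plane(p,[(np.array(uv)+.5)/4-.5+o],h)[0]))
p0=robot.get_state(); R0=np.array(p0['tcp_rot']);p0=p0['eef_pos']
a=-np.pi/2
# lever approach poses
rows(p0,R0,[(np.array([-.068,.2,.30]),a),(np.array([-.068,-.125,.30]),a+np.pi),(np.array([-.068,-.125,.27]),a)])
E
```

```text
top 238 q -0.0008816198197974371 y at pivot 6.26049772065058e-05 0.06664601903826094
side 211 q -0.0016701165230194634 y at pivot 0.005323076045957106 0.0673686351089401
[0.08007266 0.00118067 0.075     ]
[-0.0775003  -0.00239318  0.068     ]
[ 0.04290933 -0.00230904  0.068     ]
[-0.04410987 -0.00212822  0.068     ]
0.0 -0.055 -0.024 0.006 -0.1 0.1 0.0; 0.0 -0.054 -0.023 0.331 179.9 0.1 -0.1; 0.0 -0.024 -0.023 0.331 -0.1 0.1 0.0;
```

Strap measures q ≈ 0, so it is home, and the lever is still up. Next I'll go over the top to the lever's −y side.

Request:
{"op": "play_rows", "data": {
  "motion": "0 -0.01 -0.005 0.005 0 0 0; 0 -0.02 -0.015 0.03 0 0 0; 0 -0.03 -0.024 0.07 0 0 0; 0 -0.03 -0.024 0.11 0 0 0; 0 -0.03 -0.024 0.15 0 0 0; 0 -0.03 -0.024 0.19 0 0 0; 0 -0.03 -0.024 0.23 0 0 0; 0 -0.03 -0.024 0.27 0 0 0; 0 -0.03 -0.024 0.31 0 0 0; 0 -0.03 -0.024 0.335 0 0 0; 0 -0.03 -0.024 0.342 0 0 0; 0 -0.03 -0.024 0.342 0 0 0"
}}

```text
clock: 10.1
eef_pos: [0.5141, -0.1512, 0.2761]
tcp_rot: [[0.0, 0.995, -0.105], [0.0, -0.105, -0.995], [-1.0, 0.0, -0.0]]
contact_force: [0.3, -0.2, -0.2]
width: 0.0004
```

```bash
cat >> h.py <<'E'
AN=-np.pi/2
def lev(th,r=.095,hw=.011,over=0):
    return (np.array([-.068,-.032+r*np.cos(th)-.0075*np.sin(th)-hw, .076+r*np.sin(th)+.0075*np.cos(th)+.022-over]),AN)
E
python3 - <<'E'
from h import *
s=robot.get_state(); p0=s['eef_pos'];R0=np.array(s['tcp_rot']); print(s['clock'],w2f(p0),s['contact_force'])
rows(p0,R0,[(np.array([-.068,-.135,.182]),AN),(np.array([-.068,-.05,.182]),AN)])
im,d=robot.get_image('side'); cv2.imwrite('pics/side4.png',cv2.resize(im[120:280,180:400,::-1],None,fx=3.5,fy=3.5,interpolation=cv2.INTER_CUBIC))
E
```

```text
10.1 [-0.06851015 -0.13471906  0.27606731] [ 0.25918142 -0.20235507 -0.23914628]
0.0 0.094 0.0 0.0 -0.0 -0.0 -0.0; 0.0 0.094 0.0 -0.085 -0.0 -0.0 -0.0;
```

View pics/side4.png

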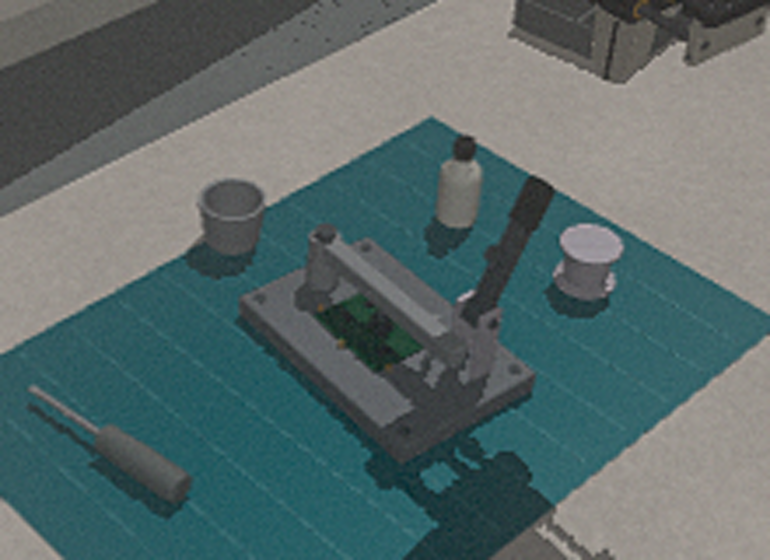

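```bash
python3 - <<'E'
from h import *
s=robot.get_state(); T=np.array(s['eef_pos'])
for n,o in(('side',(180,120)),('top',(190,120))):
    p=robot.camera_params(n); print((proj(p,[T,T-[0,0,.022],T+[0,0,.05],f2w([-.068,-.09,.175])])-o)*3.5)
im,d=robot.get_image('side'); cv2.imwrite('pics/side5.png',cv2.resize(im[60:240,250:490,::-1],None,fx=3.3,fy=3.3,interpolation=cv2.INTER_CUBIC))
p=robot.camera_params('side');print((proj(p,[T,T-[0,0,.022]])-[250,60])*3.3)
E
```

```text
[[616.98637836  48.45328084]
 [611.89357521  74.34889913]
 [629.03019514 -12.90138392]
 [552.97434733 182.15571279]]
[[566.02437251 367.1935054 ]
 [557.69336768 370.19795995]
 [586.48718248 359.81466771]
 [471.02423401 371.61005235]]
[[350.73001388 243.68452194]
 [345.92822805 268.10039061]]
```

View pics/side5.png

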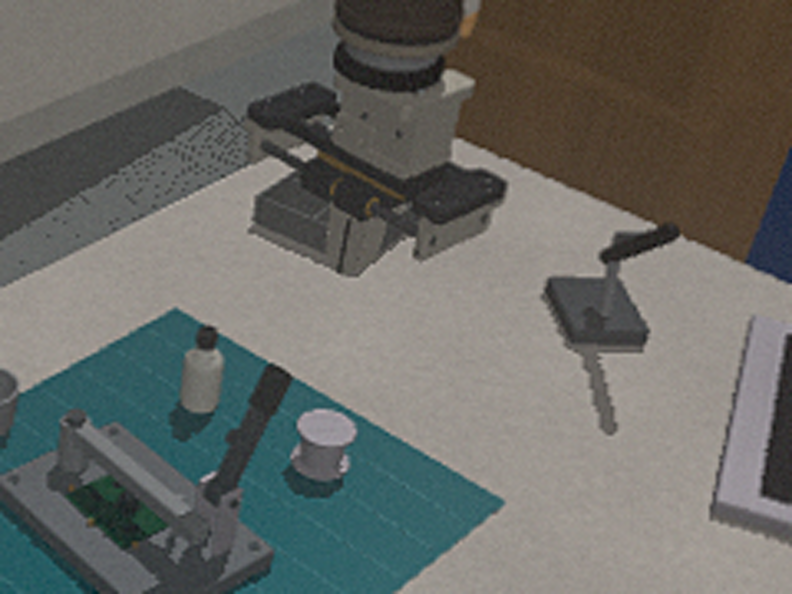

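The closed fingers are visible with their tip at (350,270), as predicted, on the far (−y) side of the lever top at (275,372). I'll descend and push.

Request:
{"op": "play_rows", "data": {
  "motion": "0 0.02 0 0 0 0 0; 0 0.06 0 0 0 0 0; 0 0.09 0 0 0 0 0; 0 0.094 0 0 0 0 0; 0 0.094 0 -0.01 0 0 0; 0 0.094 0 -0.02 0 0 0; 0 0.094 0 -0.03 0 0 0; 0 0.094 0 -0.04 0 0 0; 0 0.094 0 -0.05 0 0 0; 0 0.094 0 -0.06 0 0 0; 0 0.094 0 -0.06 0 0 0"
}}

```text
clock: 11.58
eef_pos: [0.5207, -0.0902, 0.1817]
tcp_rot: [[0.0, 0.995, -0.102], [0.001, -0.102, -0.995], [-1.0, 0.0, -0.001]]
contact_force: [-0.5, -0.3, -0.5]
width: 0.0005
```

```bash
python3 - <<'E'
from h import *
s=robot.get_state(); p0=s['eef_pos'];R0=np.array(s['tcp_rot']); print(s['clock'],w2f(p0),s['contact_force'])
rows(p0,R0,[(np.array([-.068,-.05,.182]),AN)]+[lev(t) for t in np.linspace(1.57,0,11)])
im,d=robot.get_image('side'); cv2.imwrite('pics/side6.png',cv2.resize(im[90:270,200:440,::-1],None,fx=3.3,fy=3.3,interpolation=cv2.INTER_CUBIC))
E
```

```text
11.575 [-0.06828092 -0.07336727  0.18174645] [-0.47047801 -0.31988041 -0.48966541]
0.0 -0.0 0.0 -0.023 0.1 -0.0 -0.0; 0.0 -0.011 0.0 -0.023 0.1 -0.0 -0.0; 0.0 -0.011 0.0 -0.038 0.1 -0.0 -0.0; 0.0 -0.009 0.0 -0.053 0.1 -0.0 -0.0; 0.0 -0.004 0.0 -0.067 0.1 -0.0 -0.0; 0.0 0.003 0.0 -0.08 0.1 -0.0 -0.0; 0.0 0.011 0.0 -0.092 0.1 -0.0 -0.0; 0.0 0.022 0.0 -0.103 0.1 -0.0 -0.0; 0.0 0.034 0.0 -0.112 0.1 -0.0 -0.0; 0.0 0.047 0.0 -0.118 0.1 -0.0 -0.0; 0.0 0.062 0.0 -0.123 0.1 -0.0 -0.0; 0.0 0.076 0.0 -0.125 0.1 -0.0 -0.0;
```

View pics/side6.png

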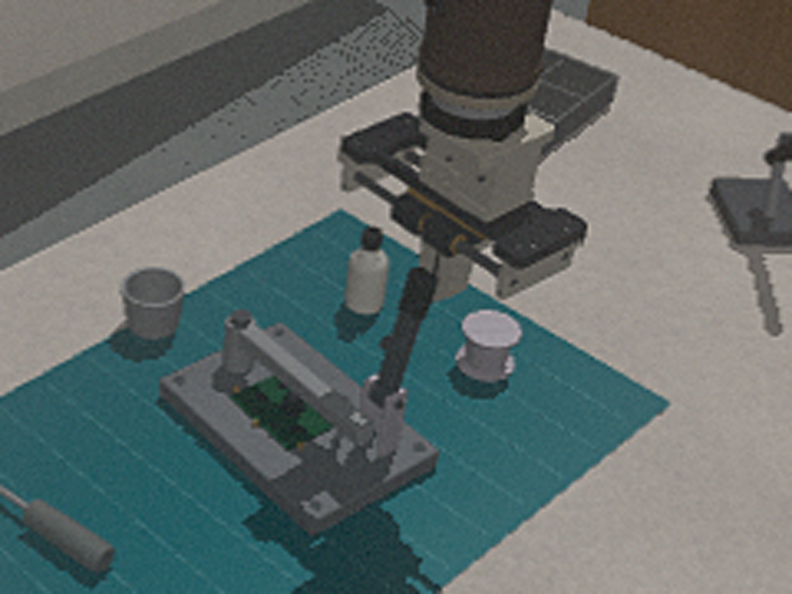

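The finger at about (440,280) is against the lever's outer face and has already moved it slightly. I'll follow the arc.

Request:
{"op": "play_rows", "data": {
  "motion": "0 0 0 -0.008 0 0 0; 0 -0.003 0 -0.016 0 0 0; 0 -0.008 0 -0.023 0 0 0; 0 -0.011 0 -0.03 0 0 0; 0 -0.011 0 -0.038 0 0 0; 0 -0.01 0 -0.045 0 0 0; 0 -0.009 0 -0.053 0 0 0; 0 -0.007 0 -0.06 0 0 0; 0 -0.004 0 -0.067 0 0 0; 0 0 0 -0.074 0 0 0; 0 0.003 0 -0.08 0 0 0; 0 0.003 0 -0.08 0 0 0"
}}

```text
clock: 13.12
eef_pos: [0.5287, -0.0112, 0.1783]
tcp_rot: [[-0.001, 0.995, -0.103], [0.0, -0.103, -0.995], [-1.0, -0.001, -0.0]]
contact_force: [-0.9, 0.4, -0.4]
width: 0.0006
```

```bash
python3 - <<'E'
from h import *
s=robot.get_state(); p0=s['eef_pos'];R0=np.array(s['tcp_rot']); print(s['clock'],w2f(p0),s['contact_force'])
rows(p0,R0,[lev(t) for t in np.linspace(1.57,0,11)[5:]]+[lev(0,over=.003)])
im,d=robot.get_image('side'); cv2.imwrite('pics/side7.png',cv2.resize(im[90:270,200:440,::-1],None,fx=3.3,fy=3.3,interpolation=cv2.INTER_CUBIC))
E
```

```text
13.125 [-0.06851799  0.00599388  0.17832607] [-0.91856005  0.4456863  -0.37276521]
0.0 0.008 0.001 -0.013 0.1 -0.0 0.0; 0.0 0.018 0.001 -0.023 0.1 -0.0 0.0; 0.0 0.031 0.001 -0.032 0.1 -0.0 0.0; 0.0 0.044 0.001 -0.039 0.1 -0.0 0.0; 0.0 0.058 0.001 -0.044 0.1 -0.0 0.0; 0.0 0.073 0.001 -0.046 0.1 -0.0 0.0; 0.0 0.076 0.001 -0.046 0.1 -0.0 0.0;
```

View pics/side7.png

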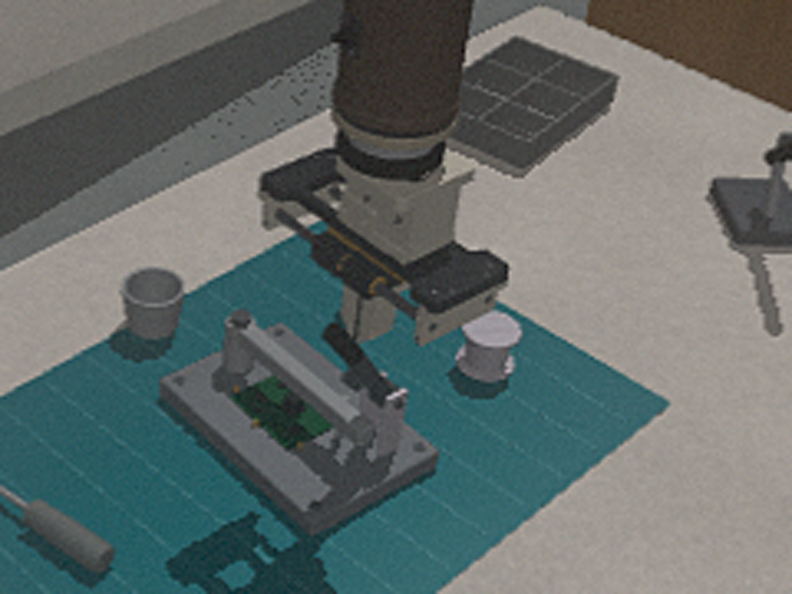

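The lever is past upright with its grip at about (345,345), the finger is behind it, and the strap is still home. I'll carry on down.

Request:
{"op": "play_rows", "data": {
  "motion": "0 0.004 0 -0.008 0 0 0; 0 0.009 0 -0.014 0 0 0; 0 0.018 0 -0.023 0 0 0; 0 0.024 0 -0.028 0 0 0; 0 0.031 0 -0.032 0 0 0; 0 0.038 0 -0.036 0 0 0; 0 0.044 0 -0.039 0 0 0; 0 0.051 0 -0.042 0 0 0; 0 0.058 0 -0.044 0 0 0; 0 0.065 0 -0.045 0 0 0; 0 0.072 0 -0.046 0 0 0; 0 0.073 0 -0.046 0 0 0"
}}

```text
clock: 14.68
eef_pos: [0.5338, 0.0341, 0.1056]
tcp_rot: [[0.0, 0.995, -0.103], [0.0, -0.103, -0.995], [-1.0, 0.0, -0.0]]
contact_force: [-0.8, 2.3, 9.9]
width: 0.0006
```

```bash
python3 - <<'E'
from h import *
s=robot.get_state(); p0=s['eef_pos']; print(s['clock'],w2f(p0),s['contact_force'])
im,d=robot.get_image('side'); cv2.imwrite('pics/side8.png',cv2.resize(im[90:270,200:440,::-1],None,fx=3.3,fy=3.3,interpolation=cv2.INTER_CUBIC))
E
```

```text
14.675 [-0.06812051  0.05164542  0.10560104] [-0.84108201  2.26255026  9.85431622]
```

View pics/side8.png

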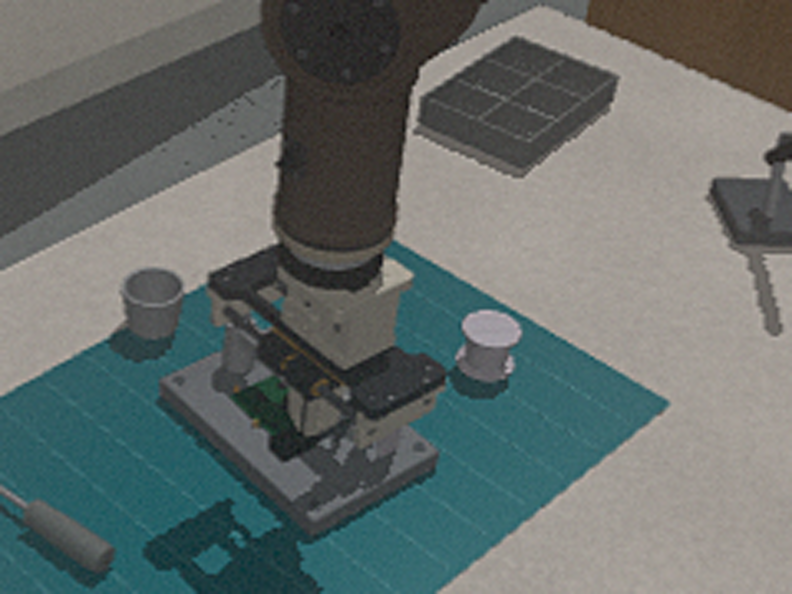

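Tip height is 83.6 mm with about 10 N of contact, which matches the lever fully down. I'll press a little more, then lift straight off and away.

Request:
{"op": "play_rows", "data": {
  "motion": "0 0.002 0 0 0 0 0; 0 0.004 0 0 0 0 0; 0 0.004 0 0 0 0 0; 0 -0.005 0 0 0 0 0; 0 -0.03 0 0 0 0 0; 0 -0.07 0 0 0 0 0; 0 -0.12 0 0 0 0 0; 0 -0.15 0 -0.04 0 0 0; 0 -0.16 0 -0.09 0 0 0; 0 -0.16 0 -0.14 0 0 0; 0 -0.16 0 -0.17 0 0 0; 0 -0.16 0 -0.17 0 0 0"
}}

```text
clock: 16.23
eef_pos: [0.5506, 0.2054, 0.2651]
tcp_rot: [[-0.001, 0.995, -0.1], [0.001, -0.1, -0.995], [-1.0, -0.001, -0.001]]
contact_force: [0.6, -0.4, -0.3]
width: 0.0004
```

```bash
python3 - <<'E'
from h import *
s=robot.get_state(); p0=s['eef_pos']; print(s['clock'],w2f(p0),s['contact_force'])
for n,b in(('top',(190,120,380,250)),('side',(220,150,380,260))):
    im,d=robot.get_image(n); np.savez(n+'9.npz',im=im,d=d); cv2.imwrite(f'pics/{n}9.png',cv2.convertScaleAbs(cv2.resize(im[b[1]:b[3],b[0]:b[2],::-1],None,fx=4,fy=4,interpolation=cv2.INTER_CUBIC),alpha=1.4))
    p=robot.camera_params(n); P=cloud(p,d).reshape(-1,3)[d.ravel()>0]
    F=np.array([w2f(x) for x in P if .3<x[0]<.9 and abs(x[1])<.3])
    s=(abs(F[:,2]-.068)<.005)&(abs(F[:,1])<.025)&(F[:,0]>-.045)&(F[:,0]<.065)
    k=np.polyfit(F[s,0],F[s,1],1); print(n,s.sum(),'strap q',-k[0])
    s=(abs(F[:,2]-.083)<.015)&(abs(F[:,0]+.068)<.012)&(F[:,1]>-.01)&(F[:,1]<.09)
    if s.sum()>5: k=np.polyfit(F[s,1],F[s,2],1); print('lever',s.sum(),'theta',k[0],'z@.063',np.polyval(k,.063),F[s,1].max())
E
```

```text
16.225 [-0.06921566  0.22369406  0.26513448] [ 0.56068923 -0.38103383 -0.32662395]
top 228 strap q 0.007830581875456658
lever 229 theta 0.023256214876991796 z@.063 0.08150962506656503 0.08242248258843568
side 194 strap q 0.005701663574873437
lever 276 theta 0.015932944390292 z@.063 0.08102523703453055 0.08740835697393022
```

View pics/top9.png

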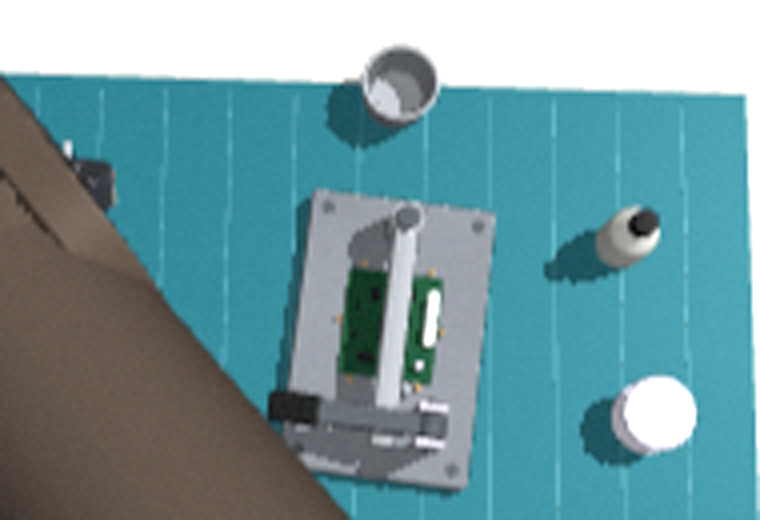

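View pics/side9.png

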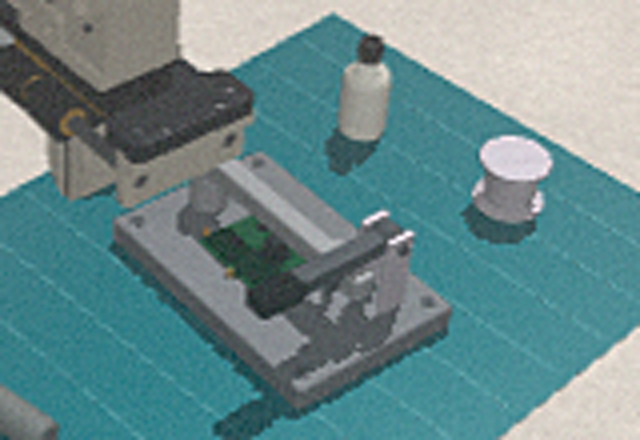

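The lever lies level across the strap, with its grip at (293,407) in the top crop. The strap is home, and the board, cup, bottle and spool appear where they started. The arm is clear, so I'm handing in.

```bash
python3 -c "
from station import robot
print(robot.job_done(), robot.get_state()['clock'])"
```

```text
the job is handed in; nothing more can be done
the job is handed in; nothing more can be done
```

The board is clamped and the job is handed in, after about 16 s of the 61 s allowed. With the fingers closed, I pushed the strap round against its stop with their outside face. Then I went round to the lever's far side, pushed it over the top and pressed it down onto the strap.

- **Strap:** measured about 0.00 rad from home before the lever was moved, and about 0.006–0.008 rad at the end, against a limit of 0.06.
- **Lever:** measured about 0.02 rad from level at the end, against a limit of 0.1. The fingertip stood at 83.6 mm while pressing, as expected for fully down.
- **Forces:** at the end of each move the contact force read no more than about 14 N. The arm was clear of everything when I handed in.
- **Board and bystanders:** the board, cup, bottle and spool were in the same picture positions as at the start. I judged this by eye, not by measurement.

**Not confirmed:**
- The screwdriver was mostly hidden by the arm in the last pictures. It was last seen in place just before the final push, and the arm only passed high above it after that.
- The finger stopped against the strap about 3.5 mm earlier than I had computed. The camera showed the strap home, so I put this down to finger thickness and calibration.

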